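# Free a stuck cup from the bud vase under it

### The arm

A 6-joint arm with a two-finger parallel gripper is mounted at the origin on the work surface. World frame = base frame: x ahead of the robot, y to its left, z up, the work surface at z = 0. Lengths are in m, angles in rad, forces in N, time in s.
With the tool pointing down it reaches from about 0.325 to 0.775 m from the base axis. Payload 5.5 kg.
Tool frame: the origin (TCP) lies midway between the tips of the shut fingers; the grasp point (between the pads) lies 19 mm behind it (robot.hold_point_z is the distance from the TCP to the grasp point, in m); z points along the fingers, y is the direction in which the jaws open and shut (so a half turn about z gives the same grasp; the last joint's range is limited). The gripper opens to 85 mm and grips with 20 to 120 N. Pads are 22 mm wide; open, the fingers measure 114 mm over their backs; the gripper's body (76 mm by 85 mm) begins 54 mm behind the grasp point. The pads swing forward as they close: fully open they stand 13 mm farther back than shut.
Start: joints at [1.203, 0.091, 1.231, -0, 1.82, -0.057], TCP at [0.183, 0.571, 0.231] pointing down, gripper open.
Joint ranges: [-2.87, 2.87], [-0.86, 2.18], [0.17, 2.46], [-1.51, 4.65], [0.06, 2.69], [-2.65, 2.65]. Speed limits (rad/s): [2.57, 2.57, 3.01, 3.14, 3.14, 3.14].

### API

Orientations are given as a rotation vector (axis times angle).
In Python, from cell import status, cams, sign_off, spot_in, trace, robot gives the robot as it stands.
- The arm moves only by the tool play_rows, never from a script. Its arguments are lists of equal length, an entry for each row: "travel": the shift along the tool's x, y, z each as a share of 0.12 m, from -1 to 1, a list of three; "roll": the turn about the tool's z as a share of 60 degrees, from -1 to 1; "hand": the opening, from -1 (shut) to 1 (fully open), so that 0 is half open. In form: {"travel": [[dx, dy, dz], ...], "roll": [roll, ...], "hand": [hand, ...]}. A call has 1 to 12 rows; each row is the pose to reach, as a shift and turn from the pose measured when the call began, along the tool's axes at that moment; what a row does not reach only later rows make up. A row lasts 1/8 s, in which the tool goes at most 62.5 mm and 10.7 degrees, less where a joint would pass 70% of its speed; a pose out of reach is approached as far as the arm can. A call with a number of a shift or a turn outside -1 to 1 is refused whole. A call with a gripper value outside its range is refused whole. The fingers move at their own pace and stop on an object; "squeeze" is the grip in N (left out, the last holds). Time passes only in rows, so rows that repeat a pose let the fingers close. It gives the time, the measured TCP pose, the force and the opening at its end, in the units of the state.
- status.state(): the state, without advancing time (a new reading comes with each control period).
- cams.grab_frame(name): name is "scene" or "top"; returns a dict with "pixels" (400x640x3 uint8, red, green, blue), "K" (3x3 intrinsics, pixels), "camera_from_world" (4x4, takes a point from world to camera coordinates). Camera axes: x right, y down, z forward; pixel columns grow to the right and rows downward; lengths in m; the calibration is good to about 2 mm. A picture is of the moment at which its call begins. There is no depth.
- sign_off(): hands the job in, once; it reports no verdict.
Trained networks look in the newest picture that a camera, given by its name, has taken for a name from the list of things; names that differ only in an ending like _2 or _b are one class to them, and where a whole thing is asked for, a point or a joint stands for the part that bears it (a point fixed in the world has none). Each returns a list of dicts, best first, with "conf" (0 to 1); they miss things now and then, are a little off and sometimes report something else, mostly with a low value. They report only what shows in the picture. A call takes as long as a camera call. They do not tell look-alikes from the thing itself.
- spot_in(name, camera): "xy" ([column, row] in pixels, amid what is visible of it).
- trace(name, camera): "mask" (400x640 bool, what is visible of it) and "xy" ([column, row] in pixels, amid what is visible of it).
The state is a dict: "t": time; "qpos": joint angles; "dq": joint speeds; "tau": joint torques, N m; "tcp_pos": TCP position; "ee_rot": TCP orientation; "contact_force": force on the tool from outside, world axes, zero at the start; "wrist_torque": the same for the moment, N m; "width": finger opening in m.
Only numpy, scipy, OpenCV 4.12 (cv2) and the standard library are available. Lean on these libraries where they do the work, as an engineer would, in place of code of your own. Each camera call takes 0.05 s, during which the arm holds its last target.

### The job

A red cup has got stuck over a white bud vase, both standing mouth down. Lift the red cup straight up off the vase so that the vase stays behind, standing where it is, then set the cup down gently, still mouth down, on the green tray. Leave the other red cup, which stands on its own, where it is.

Things in the scene. Friction and masses are not known exactly. Their poses are not given: they have to be found in the camera images.
- cup_mid (a point): Stuck red cup, mouth down over the white vase; point at its centre, half-way up. Tapered: 90 high, 62 across the mouth (lip 65), 52 across the closed base on top, walls 3; 60 g. At the start its lip is 24 above the table, its top 114. Sprung tabs inside drag on the vase (1.2 to 2.2 N, less than its weight) for the first 50 mm of lift; it is clear after 86 mm. z points up.
- vase_mid (a point): White ceramic bud vase inside that cup, mouth down, loose, about 400 g; point on its axis, half-way up (55 above the table). 110 high; flared mouth 84 across at the bottom, narrowing in 20 of height to a straight 42 body. The flare shows as a white ring round the red cup's foot. A like vase stands bare elsewhere. z up.
- tray: Shallow green tray fixed to the table, 170 mm along its x, 190 mm along its y, walls 5 thick and 16 high, floor 5 thick; origin on the table under its centre, z up.
- spare_mid (a point): Another loose red cup, same shape and colour, alone mouth down on the table (no white ring at its foot), to be left alone; point at its centre, half-way up (45 mm above the table).
Mind the look-alikes: they are no part of the job. What is shaped like the part that bears cup_mid but brown or yellow is not meant.

How it is judged:
By the outcome, as a careful person would: the job done as asked, in the order asked, and still so for the second after the job is handed in, with the robot touching nothing.
It also fails if it takes over 38 s, if anything falls off the work surface, if the arm or the gripper's body presses on something with over 40 N, if the wrist force passes 120 N, or if a joint passes its speed limit or range.

## Working session

There is one attempt and no reset: what is moved stays moved. The work goes in short steps, Python scripts to look and compute and a tool call to move; the robot and the scene stay as the last step left them, time stands still between calls to the robot, and variables do not carry over. Pictures are saved under pics/ and viewed, and the job is handed in when it is done.

Besides the shell and the picture viewer there is one more tool, called after "Emit:" by a JSON object that holds its "fn" and its "kwargs". play_rows: Moves the arm, as the interface text tells. Its arguments: {"type":"object","properties":{"travel":{"type":"array"},"roll":{"type":"array"},"hand":{"type":"array"},"squeeze":{"type":"number"}},"required":["travel","roll","hand"]}

```bash
mkdir -p pics; ls; python3 - <<'E'
from cell import status, cams, sign_off, spot_in, trace, robot
import cv2, numpy as np
print(status.state())
print([a for a in dir(robot) if a[0]!='_'], robot.hold_point_z)
for c in ("scene","top"):
    f=cams.grab_frame(c)
    cv2.imwrite(f"pics/{c}0.png",f["pixels"][:,:,::-1])
    np.savez(f"{c}0.npz",**f)
    print(c,f["K"].tolist(),f["camera_from_world"].round(4).tolist())
    for n in ("cup_mid","vase_mid","tray","spare_mid"):
        print(n,[(np.round(d["xy"],1).tolist(),round(float(d["conf"]),2)) for d in spot_in(n,c)])
E
```

```text
pics
{'t': 0.0, 'qpos': array([ 1.20331616e+00,  9.18491898e-02,  1.23188643e+00, -3.17942512e-05,
        1.81978267e+00, -5.66809402e-02]), 'dq': array([ 0.00136289,  0.00065977, -0.00154157, -0.00104424, -0.00036106,
        0.00046352]), 'tau': array([-2.11833176e-03, -4.58726764e+01, -4.18012691e+01, -2.69554830e-04,
        1.16561478e-02, -5.63190412e-06]), 'tcp_pos': array([0.18339243, 0.57099315, 0.23015634]), 'ee_rot': array([-4.86193547e-01, -3.10336174e+00,  2.96684611e-03]), 'contact_force': array([ 0.16541346,  1.00557754, -0.26930474]), 'wrist_torque': array([0.06075786, 0.01980656, 0.05580481]), 'width': 0.08552252144446391}
['Unreachable', 'hold_point_z'] 0.0187
scene [[459.2553168536664, 0.0, 315.12583247972697], [0.0, 459.2553168536664, 197.50087824817996], [0.0, 0.0, 1.0]] [[-0.6413, 0.7672, -0.0124, 0.3395], [0.5774, 0.4719, -0.6663, -0.2761], [-0.5053, -0.4345, -0.7456, 1.2852], [0.0, 0.0, 0.0, 1.0]]
cup_mid [([464.8, 214.5], 0.85), ([415.7, 232.8], 0.62), ([393.6, 293.4], 0.59)]
vase_mid [([406.6, 259.6], 0.93)]
tray [([258.6, 141.4], 0.76)]
spare_mid [([329.6, 198.6], 0.6)]
top [[480.84873978609, 0.0, 324.93214347507484], [0.0, 480.84873978609, 188.94686229753086], [0.0, 0.0, 1.0]] [[0.005, -1.0, 0.0044, -0.0118], [-0.9942, -0.0055, -0.1074, 0.5358], [0.1074, -0.0038, -0.9942, 1.2165], [0.0, 0.0, 0.0, 1.0]]
cup_mid [([232.4, 201.5], 0.98), ([214.7, 251.7], 0.93), ([223.4, 156.8], 0.92)]
vase_mid [([244.2, 206.6], 0.63)]
tray [([416.1, 223.8], 0.97)]
spare_mid [([314.1, 198.8], 0.92)]
```

View pics/scene0.png

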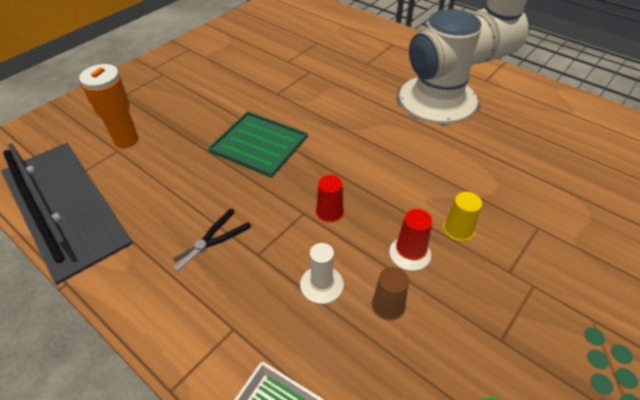

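View pics/top0.png

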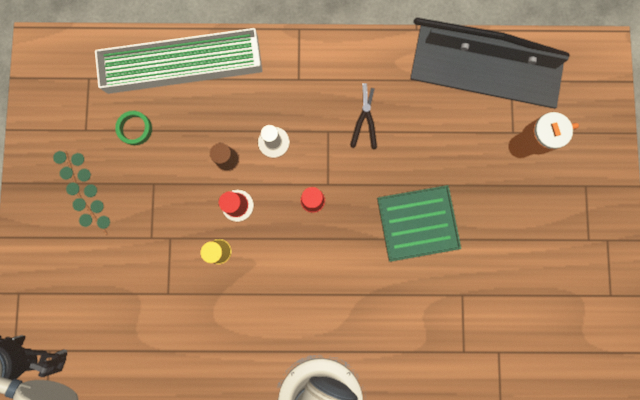

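```bash
python3 - <<'E'
import cv2
a=cv2.imread("pics/scene0.png")[150:340,340:520]; b=cv2.imread("pics/top0.png")[110:300,170:350]
cv2.imwrite("pics/crop0.png",cv2.resize(cv2.hconcat([a,b]),None,fx=2.2,fy=2.2,interpolation=cv2.INTER_CUBIC))
E
```

```text
(no output)
```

View pics/crop0.png

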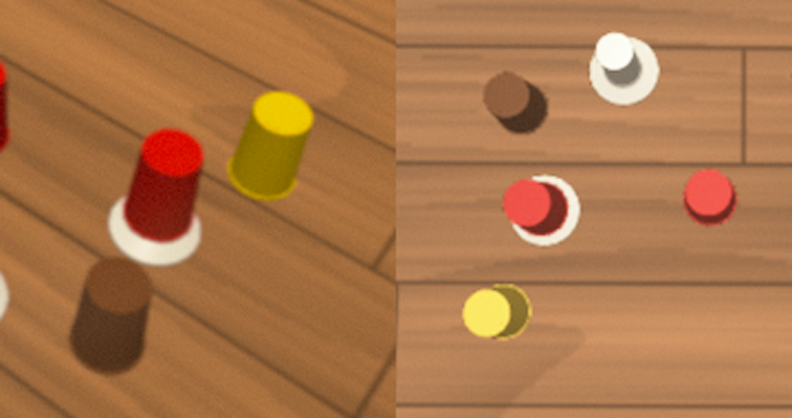

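Candidates for the stuck cup:
- Red cup with a white ring at its foot: top (232,203), scene (415,235). This is the target.
- Spare red cup, no ring: top (313,199), scene (330,198).
- Yellow: top (213,252). Brown: top (223,157).
- Bare vase: top (272,140).

The crop confirms that the red cup with the white ring is the target. Next I fit the poses.

```bash
cat > h.py <<'E'
import numpy as np, cv2
from scipy.optimize import least_squares, minimize
def load(c,n=0):
    f=np.load(f"{c}{n}.npz"); return f["pixels"],f["K"],f["camera_from_world"]
def proj(P,K,T):
    q=(T[:3,:3]@np.atleast_2d(P).T).T+T[:3,3]; q=q@K.T; return q[:,:2]/q[:,2:]
th=np.linspace(0,2*np.pi,60,endpoint=False)
def ring(x,y,z,r): return np.c_[x+r*np.cos(th),y+r*np.sin(th),0*th+z]
S=4
def poly(uv,box,shape):
    m=np.zeros((shape[0]*S,shape[1]*S),np.uint8)
    h=cv2.convexHull(uv.astype(np.float32))[:,0]
    cv2.fillPoly(m,[np.round((h-box+0.5)*S-0.5).astype(np.int32)],255)
    return cv2.resize(m,(shape[1],shape[0]),interpolation=cv2.INTER_AREA)/255.
def redmask(p,b):
    q=p.astype(int); return ((q[...,0]>90)&(q[...,1]<0.45*q[...,0])&(q[...,2]<0.45*q[...,0])).astype(float)
def fitcup(views,x0,z0):
    """views: list of (pix,K,T); x0 guess xy; z0 lip height"""
    def cost(p,vs):
        c=0
        for pix,K,T in vs:
            R=np.r_[ring(p[0],p[1],z0,.0325),ring(p[0],p[1],z0+.09,.026)]
            uv=proj(R,K,T); u0=proj(np.array([x0[0],x0[1],z0+.045]),K,T)[0].round()-45
            b=u0.astype(int); pp=pix[max(b[1],0):b[1]+90,b[0]:b[0]+90]
            c+=((poly(uv,b,(90,90))-redm(pp))**2).sum()
        return c
    out=[]
    for vs in (views,*[[v] for v in views]):
        r=minimize(cost,x0,args=(vs,),method="Nelder-Mead",options=dict(initial_simplex=[x0,[x0[0]+.008,x0[1]],[x0[0],x0[1]+.008]],xatol=1e-4,fatol=.1))
        out.append((r.x.round(4).tolist(),round(r.fun,1)))
    return out
def redm(p):
    q=p.astype(int); return ((q[...,0]>70)&(q[...,1]<0.4*q[...,0])&(q[...,2]<0.4*q[...,0])).astype(float)
def back(uv,z,K,T):
    d=np.linalg.inv(K)@np.array([uv[0],uv[1],1]); R=T[:3,:3]; o=-R.T@T[:3,3]; d=R.T@d
    return (o+d*(z-o[2])/d[2])
E
python3 - <<'E'
from h import *
s,t=load("scene"),load("top")
for nm,us,ut,z0 in (("cup",(415,235),(236,203),.024),("spare",(330,198),(313,199),0)):
    g=back(ut,z0+.045,*t[1:])[:2]; print(nm,g.round(3),back(us,z0+.045,*s[1:])[:2].round(3))
    print(fitcup([s,t],g,z0))
for nm,u in (("yellow",(222,252)),("brown",(231,160)),("bare",(273,143))): print(nm,back(u,0,*t[1:]).round(3))
# white ring in top & scene
for nm,(p,K,T),b in (("top",t,(215,180,45,50)),("scene",s,(383,220,55,55))):
    x,y,w,h=b; q=p[y:y+h,x:x+w].astype(int); m=(q.min(2)>150)|((redm(q)>0))
    m=(q.min(2)>140)
    ys,xs=np.nonzero(m); pts=np.c_[xs+x,ys+y].astype(np.float32)
    hull=cv2.convexHull(pts)[:,0]
    print(nm,m.sum(),pts.min(0),pts.max(0))
    # outer edge: fit xy so that hull lies on 42mm circle at z~0
    W=np.array([back(a,0.002,K,T)[:2] for a in hull])
    r=least_squares(lambda c:np.hypot(*(W-c[:2]).T)-c[2],[*W.mean(0),.042],loss="soft_l1",f_scale=.001); print(r.x.round(4), np.abs(r.fun).max())
# tray fit: green-dark corners
p,K,T=t
from cell import trace
d=trace("tray","top")[0]; m=d["mask"].astype(np.uint8); c=max(cv2.findContours(m,0,2)[0],key=cv2.contourArea)
print("tray rect",cv2.minAreaRect(c)); print([back(a,.012,K,T)[:2].round(4).tolist() for a in cv2.boxPoints(cv2.minAreaRect(c))])
print("centre",back(cv2.minAreaRect(c)[0],.012,K,T).round(4))
E
```

```text
cup [0.495 0.213] [0.498 0.226]
[([0.4937, 0.2215], np.float64(281.2)), ([0.4918, 0.2209], np.float64(132.9)), ([0.4945, 0.2219], np.float64(142.3))]
spare [0.508 0.021] [0.51  0.026]
[([0.5083, 0.0236], np.float64(134.9)), ([0.5084, 0.0241], np.float64(67.9)), ([0.5082, 0.0241], np.float64(66.7))]
yellow [0.372 0.259 0.   ]
brown [0.615 0.242 0.   ]
bare [0.662 0.131 0.   ]
top 283 [223. 189.] [253. 221.]
[0.495  0.2223 0.0422] 0.0012431263554809058
scene 476 [390. 241.] [430. 269.]
[0.494  0.2221 0.0412] 0.0014104649723629334
tray rect ((417.94476318359375, 222.4893341064453), (66.8492431640625, 74.51841735839844), 79.15969848632812)
[[0.5181, -0.1406], [0.5562, -0.3335], [0.3848, -0.3623], [0.3479, -0.172]]
centre [ 0.4511 -0.252   0.012 ]
```

```bash
cat > d.py <<'E'
import sys,numpy as np
from cell import status
from scipy.spatial.transform import Rotation as R
s=status.state(); M=R.from_rotvec(s["ee_rot"]).as_matrix()
g=np.array([float(a) for a in sys.argv[1:4]])
print("t",s["t"],"tcp",s["tcp_pos"].round(4),"w",round(s["width"],4),"F",s["contact_force"].round(2),"z-axis",M[:,2].round(3),"y-axis",M[:,1].round(3))
d=M.T@(g-s["tcp_pos"]); print("share",(d/.12).round(3), "q",s["qpos"].round(2))
E
python3 d.py .4945 .2221 .23
```

```text
t 0.55 tcp [0.1835 0.5713 0.2313] w 0.0854 F [ 0.32  0.29 -0.83] z-axis [-0. -0. -1.] y-axis [ 0.306  0.952 -0.   ]
share [-3.357 -1.978  0.011] q [ 1.2   0.09  1.23  0.    1.82 -0.06]
```

Emit:
{"fn": "play_rows", "kwargs": {"travel": [[-0.3,-0.18,0],[-0.65,-0.39,0],[-1,-0.6,0],[-1,-0.6,0]], "roll": [0,0,0,0], "hand": [1,1,1,1]}}

```text
t: 1.05
tcp_pos: [0.2777, 0.4642, 0.2319]
ee_rot: [0.493, 3.102, 0.001]
contact_force: [-0.4, 1.1, 0.3]
width: 0.0852
```

Emit:
{"fn": "play_rows", "kwargs": {"travel": [[-0.3,-0.18,0],[-0.65,-0.39,0],[-1,-0.6,0],[-1,-0.6,0]], "roll": [0,0,0,0], "hand": [1,1,1,1]}}

```text
t: 1.55
tcp_pos: [0.3708, 0.3573, 0.232]
ee_rot: [0.498, 3.1, 0.001]
contact_force: [0.1, 0.3, -0.3]
width: 0.0852
```

Emit:
{"fn": "play_rows", "kwargs": {"travel": [[-0.3,-0.18,0],[-0.65,-0.39,0],[-1,-0.6,0],[-1,-0.6,0]], "roll": [0,0,0,0], "hand": [1,1,1,1]}}

```text
t: 2.05
tcp_pos: [0.4631, 0.2507, 0.2317]
ee_rot: [0.503, 3.1, 0.001]
contact_force: [0.0, 0.1, 0.4]
width: 0.0851
```

```bash
python3 d.py .4945 .2221 .2
```

```text
t 2.05 tcp [0.4631 0.2507 0.2317] w 0.0851 F [0.02 0.15 0.41] z-axis [ 0.001  0.    -1.   ] y-axis [0.316 0.949 0.   ]
share [-0.323 -0.144  0.264] q [ 0.43 -0.11  1.43 -0.    1.82 -0.82]
```

Emit:
{"fn": "play_rows", "kwargs": {"travel": [[-0.2,-0.09,0],[-0.32,-0.145,0],[-0.32,-0.145,0.1],[-0.32,-0.145,0.26],[-0.32,-0.145,0.26]], "roll": [0,0,0,0,0], "hand": [1,1,1,1,1]}}

```text
t: 2.68
tcp_pos: [0.4925, 0.2224, 0.1973]
ee_rot: [-0.501, -3.098, 0.003]
contact_force: [-0.0, 0.2, 0.0]
width: 0.0858
```

```bash
python3 d.py .4945 .2221 .056;  python3 - <<'E'
from cell import cams
import cv2
a=cams.grab_frame("scene")["pixels"][:,:,::-1][60:300,320:520]; b=cams.grab_frame("top")["pixels"][:,:,::-1][90:330,140:340]
cv2.imwrite("pics/above.png",cv2.resize(cv2.hconcat([a,b]),None,fx=2,fy=2,interpolation=cv2.INTER_CUBIC))
E
```

```text
t 2.675 tcp [0.4925 0.2224 0.1973] w 0.0858 F [-0.05  0.16  0.02] z-axis [-0.004 -0.001 -1.   ] y-axis [ 0.315  0.949 -0.002]
share [-0.021  0.006  1.177] q [ 0.36 -0.07  1.45  0.    1.76 -0.89]
```

View pics/above.png

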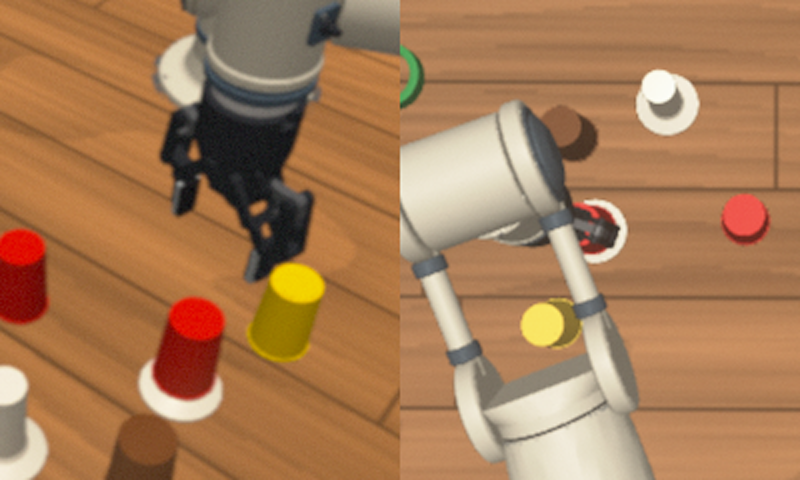

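The open gripper hangs over the stuck red cup (crop 190,340; white ring at its foot), and nothing is touching. I'll go down partway and look again.

Emit:
{"fn": "play_rows", "kwargs": {"travel": [[-0.02,0.006,0.2],[-0.02,0.006,0.4],[-0.02,0.006,0.55],[-0.02,0.006,0.62],[-0.02,0.006,0.62]], "roll": [0,0,0,0,0], "hand": [1,1,1,1,1]}}

```text
t: 3.4
tcp_pos: [0.4958, 0.2224, 0.1254]
ee_rot: [-0.502, -3.101, 0.001]
contact_force: [-0.6, -0.3, -0.7]
width: 0.085
```

```bash
python3 d.py .4945 .2221 .056;  python3 - <<'E'
from cell import cams
import cv2
a=cams.grab_frame("scene")["pixels"][:,:,::-1][120:280,330:490]
cv2.imwrite("pics/above2.png",cv2.resize(a,None,fx=3.5,fy=3.5,interpolation=cv2.INTER_CUBIC))
E
```

```text
t 3.4 tcp [0.4958 0.2224 0.1254] w 0.085 F [-0.61 -0.29 -0.69] z-axis [-0.001 -0.    -1.   ] y-axis [ 0.315  0.949 -0.   ]
share [ 0.01  -0.005  0.578] q [ 0.36 -0.06  1.57 -0.    1.63 -0.89]
```

View pics/above2.png

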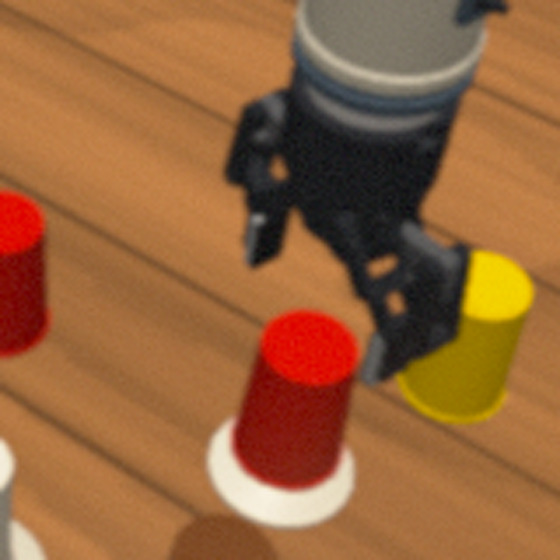

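```bash
python3 - <<'E'
from h import *
p,K,T=load("scene")
c=np.array([.4958,.2224,.14]); j=np.array([.315,.949,0])
print(proj(np.array([c-j*.0465,c+j*.0465,c,[.4945,.2221,.114]]),K,T).round(1))
E
```

```text
[[403.7 193.5]
 [437.4 226.6]
 [420.  209.6]
 [418.1 218.1]]
```

The fingertips match the prediction within 2 px, so I continue down.

Emit:
{"fn": "play_rows", "kwargs": {"travel": [[0.01,-0.005,0.12],[0.01,-0.005,0.25],[0.01,-0.005,0.38],[0.01,-0.005,0.5],[0.01,-0.005,0.575],[0.01,-0.005,0.575],[0.01,-0.005,0.575]], "roll": [0,0,0,0,0,0,0], "hand": [1,1,1,1,1,1,1]}}

```text
t: 4.32
tcp_pos: [0.4952, 0.2225, 0.0578]
ee_rot: [0.501, 3.1, 0.001]
contact_force: [-0.3, -0.4, 0.1]
width: 0.0856
```

```bash
python3 d.py .4945 .2221 .056;  python3 - <<'E'
from cell import cams
import cv2
a=cams.grab_frame("scene")["pixels"][:,:,::-1][120:280,330:490]
cv2.imwrite("pics/down.png",cv2.resize(a,None,fx=3.5,fy=3.5,interpolation=cv2.INTER_CUBIC))
E
```

```text
t 4.325 tcp [0.4952 0.2225 0.0578] w 0.0856 F [-0.34 -0.44  0.06] z-axis [ 0.001  0.001 -1.   ] y-axis [0.315 0.949 0.001]
share [ 0.005 -0.005  0.015] q [ 0.36 -0.03  1.66  0.    1.51 -0.89]
```

View pics/down.png

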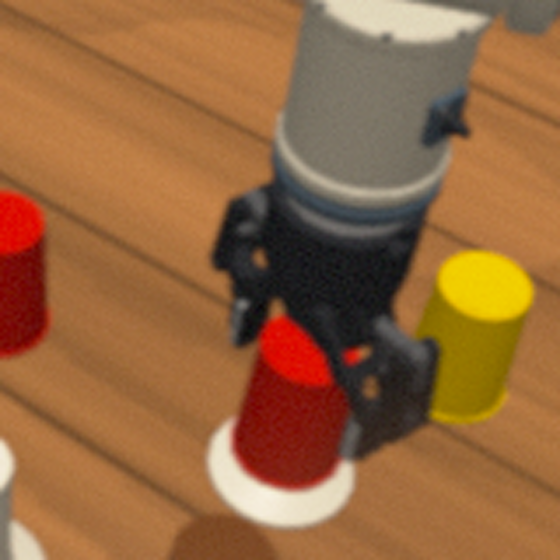

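The jaws straddle the cup, with clearance on both sides (tips at about crop 240,340 and 350,450). I close gently.

Emit:
{"fn": "play_rows", "kwargs": {"travel": [[0,0,0],[0,0,0],[0,0,0],[0,0,0],[0,0,0],[0,0,0],[0,0,0],[0,0,0]], "roll": [0,0,0,0,0,0,0,0], "hand": [0.7,0.5,0.4,0.34,0.28,0.2,0.1,0], "squeeze": 25}}

```text
t: 5.38
tcp_pos: [0.4955, 0.2223, 0.0587]
ee_rot: [0.502, 3.099, 0.001]
contact_force: [-1.8, -3.0, 5.2]
width: 0.0572
```

Emit:
{"fn": "play_rows", "kwargs": {"travel": [[0,0,0],[0,0,0],[0,0,0]], "roll": [0,0,0], "hand": [-0.2,-0.4,-0.4]}}

```text
t: 5.75
tcp_pos: [0.4955, 0.2223, 0.0587]
ee_rot: [0.502, 3.099, 0.001]
contact_force: [-2.4, -1.5, 2.6]
width: 0.057
```

```bash
python3 d.py .4945 .2221 .12;  python3 - <<'E'
from cell import cams
import cv2
a=cams.grab_frame("scene")["pixels"][:,:,::-1][120:280,330:490]
cv2.imwrite("pics/shut.png",cv2.resize(a,None,fx=3.5,fy=3.5,interpolation=cv2.INTER_CUBIC))
E
```

```text
t 5.75 tcp [0.4955 0.2223 0.0587] w 0.057 F [-2.35 -1.48  2.63] z-axis [ 0.002  0.    -1.   ] y-axis [0.315 0.949 0.001]
share [ 0.006 -0.003 -0.511] q [ 0.36 -0.03  1.66 -0.    1.51 -0.89]
```

View pics/shut.png

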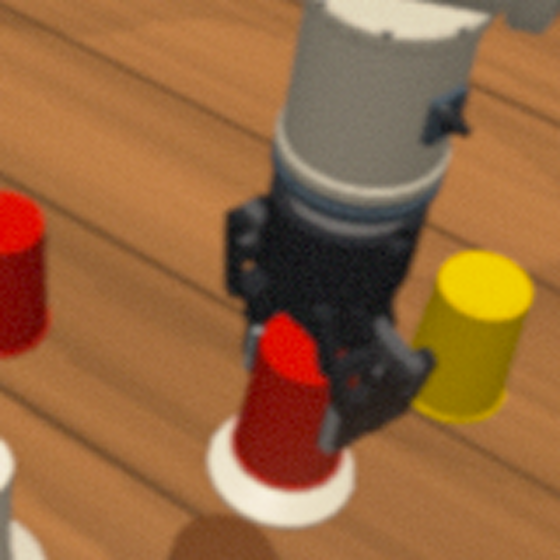

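Gripped, with a width of 57 mm as expected. Now a slow vertical lift.

Emit:
{"fn": "play_rows", "kwargs": {"travel": [[0,0,-0.01],[0,0,-0.03],[0,0,-0.055],[0,0,-0.085],[0,0,-0.115],[0,0,-0.145],[0,0,-0.175],[0,0,-0.205],[0,0,-0.235],[0,0,-0.26],[0,0,-0.27],[0,0,-0.27]], "roll": [0,0,0,0,0,0,0,0,0,0,0,0], "hand": [-0.4,-0.4,-0.4,-0.4,-0.4,-0.4,-0.4,-0.4,-0.4,-0.4,-0.4,-0.4]}}

```text
t: 7.3
tcp_pos: [0.4955, 0.2223, 0.0914]
ee_rot: [0.502, 3.099, 0.001]
contact_force: [-0.6, -0.3, -0.2]
width: 0.0567
```

```bash
python3 d.py .4955 .2223 .18;  python3 - <<'E'
from cell import cams
import cv2
a=cams.grab_frame("scene")["pixels"][:,:,::-1][120:280,330:490]
cv2.imwrite("pics/lift1.png",cv2.resize(a,None,fx=3.5,fy=3.5,interpolation=cv2.INTER_CUBIC))
E
```

```text
t 7.3 tcp [0.4955 0.2223 0.0914] w 0.0567 F [-0.64 -0.34 -0.22] z-axis [ 0.003  0.    -1.   ] y-axis [0.315 0.949 0.001]
share [-0.002  0.001 -0.738] q [ 0.36 -0.05  1.62 -0.    1.57 -0.89]
```

View pics/lift1.png

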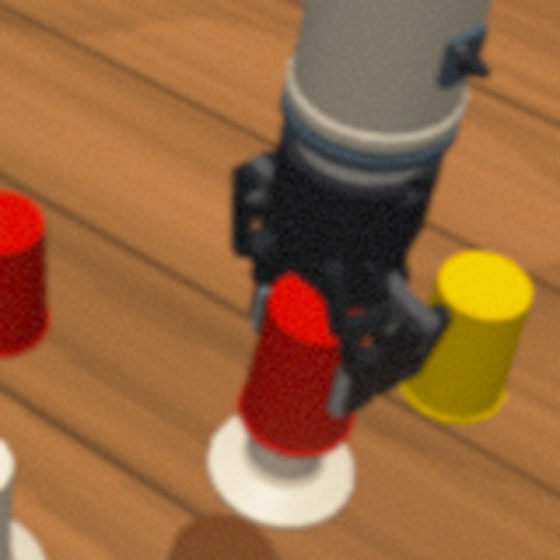

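The cup is up 33 mm. The vase ring is unmoved at crop (282,470) and its body shows below the lip, so I keep lifting.

Emit:
{"fn": "play_rows", "kwargs": {"travel": [[0,0,-0.02],[0,0,-0.06],[0,0,-0.1],[0,0,-0.15],[0,0,-0.21],[0,0,-0.28],[0,0,-0.36],[0,0,-0.44],[0,0,-0.52],[0,0,-0.61],[0,0,-0.68],[0,0,-0.7]], "roll": [0,0,0,0,0,0,0,0,0,0,0,0], "hand": [-0.4,-0.4,-0.4,-0.4,-0.4,-0.4,-0.4,-0.4,-0.4,-0.4,-0.4,-0.4]}}

```text
t: 8.85
tcp_pos: [0.4955, 0.2224, 0.1763]
ee_rot: [0.501, 3.098, 0.002]
contact_force: [-0.4, -0.1, -0.7]
width: 0.0575
```

Emit:
{"fn": "play_rows", "kwargs": {"travel": [[0,0,-0.1],[0,0,-0.25],[0,0,-0.25]], "roll": [0,0,0], "hand": [-0.4,-0.4,-0.4]}}

```text
t: 9.22
tcp_pos: [0.4963, 0.2226, 0.2091]
ee_rot: [0.501, 3.094, 0.006]
contact_force: [0.9, 0.7, -1.2]
width: 0.0566
```

```bash
python3 d.py .4511 -.252 .195;  python3 - <<'E'
from cell import cams
import cv2
a=cams.grab_frame("scene")["pixels"][:,:,::-1][100:280,320:500]
cv2.imwrite("pics/lift2.png",cv2.resize(a,None,fx=3,fy=3,interpolation=cv2.INTER_CUBIC))
E
```

```text
t 9.225 tcp [0.4963 0.2226 0.2091] w 0.0566 F [ 0.94  0.75 -1.24] z-axis [ 0.008  0.002 -1.   ] y-axis [0.315 0.949 0.005]
share [-0.89  -3.873  0.105] q [ 0.36 -0.07  1.43 -0.    1.77 -0.89]
```

View pics/lift2.png

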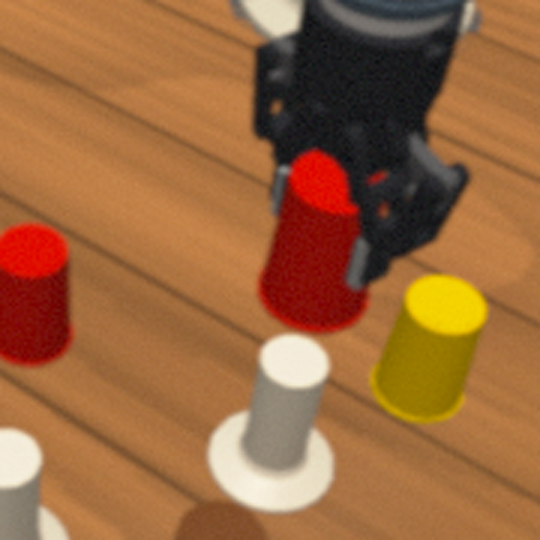

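The vase stands free in place, at crop (270,460). The cup is clear above it, so I carry it to the tray.

Emit:
{"fn": "play_rows", "kwargs": {"travel": [[-0.03,-0.12,0],[-0.08,-0.36,0],[-0.14,-0.6,0],[-0.19,-0.84,0],[-0.22,-0.97,0],[-0.22,-0.97,0]], "roll": [0,0,0,0,0,0], "hand": [-0.4,-0.4,-0.4,-0.4,-0.4,-0.4]}}

```text
t: 10.02
tcp_pos: [0.4842, 0.1028, 0.2073]
ee_rot: [0.504, 3.095, 0.004]
contact_force: [1.0, 0.8, -0.5]
width: 0.0569
```

Emit:
{"fn": "play_rows", "kwargs": {"travel": [[-0.03,-0.12,0],[-0.08,-0.36,0],[-0.14,-0.6,0],[-0.19,-0.84,0],[-0.22,-0.97,0],[-0.22,-0.97,0]], "roll": [0,0,0,0,0,0], "hand": [-0.4,-0.4,-0.4,-0.4,-0.4,-0.4]}}

```text
t: 10.78
tcp_pos: [0.4723, -0.0165, 0.207]
ee_rot: [0.506, 3.095, 0.005]
contact_force: [0.5, 0.2, -1.2]
width: 0.0568
```

Emit:
{"fn": "play_rows", "kwargs": {"travel": [[-0.03,-0.12,0],[-0.08,-0.36,0],[-0.14,-0.6,0],[-0.19,-0.84,0],[-0.22,-0.97,0],[-0.22,-0.97,0]], "roll": [0,0,0,0,0,0], "hand": [-0.4,-0.4,-0.4,-0.4,-0.4,-0.4]}}

```text
t: 11.52
tcp_pos: [0.4602, -0.1357, 0.2066]
ee_rot: [0.508, 3.095, 0.005]
contact_force: [0.6, 0.6, -0.0]
width: 0.0567
```

```bash
python3 d.py .4511 -.252 .195
```

```text
t 11.525 tcp [ 0.4602 -0.1357  0.2066] w 0.0567 F [ 0.63  0.56 -0.04] z-axis [ 0.006  0.002 -1.   ] y-axis [0.32  0.948 0.004]
share [-0.237 -0.943  0.093] q [-0.36 -0.24  1.59  0.    1.79 -1.61]
```

Emit:
{"fn": "play_rows", "kwargs": {"travel": [[-0.03,-0.12,0],[-0.09,-0.36,0],[-0.15,-0.6,0],[-0.21,-0.82,0],[-0.237,-0.943,0],[-0.237,-0.943,0.1],[-0.237,-0.943,0.25],[-0.237,-0.943,0.4],[-0.237,-0.943,0.5],[-0.237,-0.943,0.5],[-0.237,-0.943,0.5]], "roll": [0,0,0,0,0,0,0,0,0,0,0], "hand": [-0.4,-0.4,-0.4,-0.4,-0.4,-0.4,-0.4,-0.4,-0.4,-0.4,-0.4]}}

```text
t: 12.9
tcp_pos: [0.4516, -0.2519, 0.1468]
ee_rot: [0.508, 3.094, 0.005]
contact_force: [0.5, -0.1, -0.5]
width: 0.057
```

```bash
python3 d.py .4511 -.252 .05;  python3 - <<'E'
from cell import cams
import cv2
a=cams.grab_frame("scene"); b=cams.grab_frame("top")
import numpy as np
np.savez("scene1.npz",**a)
a=a["pixels"][:,:,::-1][20:220,180:370]; b=b["pixels"][:,:,::-1][120:320,310:500]
cv2.imwrite("pics/tray1.png",cv2.resize(cv2.hconcat([a,b]),None,fx=2,fy=2,interpolation=cv2.INTER_CUBIC))
from h import *
s=load("scene",1)
for z in (.110,.114,.118):
  R=np.r_[ring(.4511,-.252,z,.0325)]; print(z,proj(R,*s[1:]).min(0),proj(R,*s[1:]).max(0))
q=redm(s[0][60:200,200:300]); ys,xs=np.nonzero(q); print("red box",xs.min()+200,ys.min()+60,xs.max()+200,ys.max()+60)
E
```

```text
t 12.9 tcp [ 0.4516 -0.2519  0.1468] w 0.057 F [ 0.52 -0.05 -0.47] z-axis [ 0.007  0.002 -1.   ] y-axis [0.319 0.948 0.004]
share [ 0.008 -0.005  0.807] q [-0.58 -0.14  1.61  0.01  1.67 -1.82]
0.11 [240.14590502 101.19015761] [267.7294659 118.1831271]
0.114 [239.91757384  99.82043018] [267.57783323 116.80542297]
0.118 [239.68797694  98.44327786] [267.42536254 115.41994572]
red box 239 71 267 116
```

View pics/tray1.png

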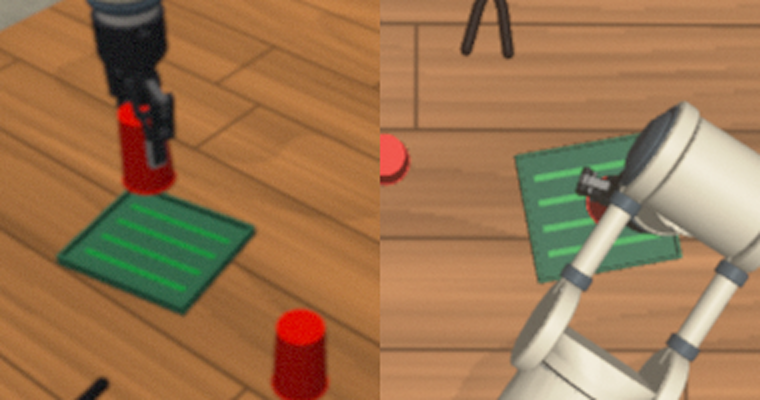

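The cup hangs upright over the tray centre. Its lip is at about 113 mm, as expected, so there was no slip. I lower it.

Emit:
{"fn": "play_rows", "kwargs": {"travel": [[0,0,0.06],[0,0,0.18],[0,0,0.32],[0,0,0.46],[0,0,0.58],[0,0,0.68],[0,0,0.75],[0,0,0.8],[0,0,0.82],[0,0,0.82],[0,0,0.82]], "roll": [0,0,0,0,0,0,0,0,0,0,0], "hand": [-0.4,-0.4,-0.4,-0.4,-0.4,-0.4,-0.4,-0.4,-0.4,-0.4,-0.4]}}

```text
t: 14.38
tcp_pos: [0.4527, -0.2521, 0.0493]
ee_rot: [0.507, 3.093, 0.004]
contact_force: [-0.1, 0.3, -1.2]
width: 0.0569
```

```bash
python3 d.py .4511 -.252 .0397
```

```text
t 14.375 tcp [ 0.4527 -0.2521  0.0493] w 0.0569 F [-0.08  0.32 -1.23] z-axis [ 0.008  0.001 -1.   ] y-axis [0.32  0.948 0.004]
share [ 0.013 -0.004  0.08 ] q [-0.58 -0.09  1.74  0.01  1.49 -1.82]
```

Emit:
{"fn": "play_rows", "kwargs": {"travel": [[0,0,0.015],[0,0,0.03],[0,0,0.045],[0,0,0.055],[0,0,0.06],[0,0,0.06]], "roll": [0,0,0,0,0,0], "hand": [-0.4,-0.4,-0.4,-0.4,-0.4,-0.4]}}

```text
t: 15.12
tcp_pos: [0.4527, -0.252, 0.042]
ee_rot: [0.508, 3.093, 0.004]
contact_force: [-0.5, -0.3, -1.3]
width: 0.0568
```

Emit:
{"fn": "play_rows", "kwargs": {"travel": [[0,0,0.008],[0,0,0.016],[0,0,0.016]], "roll": [0,0,0], "hand": [-0.4,-0.4,-0.4]}}

```text
t: 15.5
tcp_pos: [0.4527, -0.2521, 0.0401]
ee_rot: [0.508, 3.093, 0.004]
contact_force: [0.5, -0.9, -0.3]
width: 0.0569
```

```bash
python3 d.py .4511 -.252 .0397;python3 - <<'E'
from cell import cams
import cv2
a=cams.grab_frame("scene")["pixels"][:,:,::-1][60:200,190:330]
cv2.imwrite("pics/tray2.png",cv2.resize(a,None,fx=4,fy=4,interpolation=cv2.INTER_CUBIC))
E
```

```text
t 15.5 tcp [ 0.4527 -0.2521  0.0401] w 0.0569 F [ 0.53 -0.91 -0.26] z-axis [ 0.008  0.001 -1.   ] y-axis [0.32  0.948 0.004]
share [ 0.013 -0.004  0.003] q [-0.58 -0.09  1.75  0.01  1.47 -1.82]
```

View pics/tray2.png

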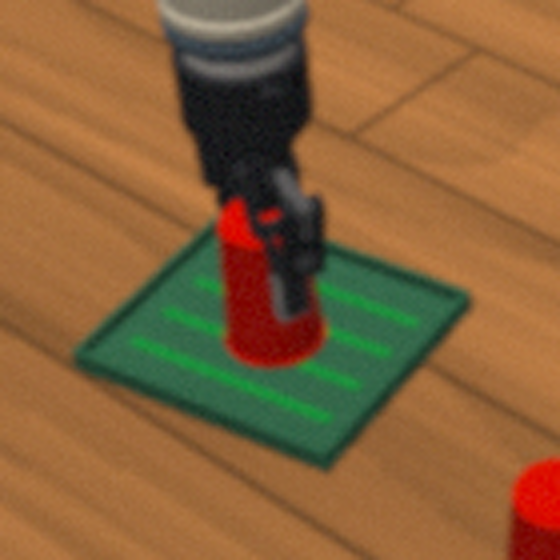

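The cup is just above the floor at the tray centre, with no contact force yet. I creep down.

Emit:
{"fn": "play_rows", "kwargs": {"travel": [[0,0,0.006],[0,0,0.012],[0,0,0.012]], "roll": [0,0,0], "hand": [-0.4,-0.4,-0.4]}}

```text
t: 15.92
tcp_pos: [0.4532, -0.2522, 0.0399]
ee_rot: [0.507, 3.091, 0.003]
contact_force: [-1.5, 1.9, 6.6]
width: 0.0572
```

Emit:
{"fn": "play_rows", "kwargs": {"travel": [[0,0,0.004],[0,0,0.008],[0,0,0.008]], "roll": [0,0,0], "hand": [-0.4,-0.4,-0.4]}}

```text
t: 16.3
tcp_pos: [0.4533, -0.2522, 0.0399]
ee_rot: [0.507, 3.091, 0.003]
contact_force: [-2.4, 2.9, 5.8]
width: 0.0569
```

The cup is on the floor, with about 6 N of contact force. I release slowly.

Emit:
{"fn": "play_rows", "kwargs": {"travel": [[0,0,0],[0,0,0],[0,0,0],[0,0,0],[0,0,0],[0,0,0],[0,0,0],[0,0,0]], "roll": [0,0,0,0,0,0,0,0], "hand": [0.3,0.36,0.42,0.5,0.65,0.85,1,1]}}

```text
t: 17.3
tcp_pos: [0.4533, -0.2522, 0.0399]
ee_rot: [0.507, 3.091, 0.003]
contact_force: [0.0, -0.2, -1.0]
width: 0.0854
```

```bash
python3 d.py .4533 -.2522 .16;python3 - <<'E'
from cell import cams
import cv2
a=cams.grab_frame("scene")["pixels"][:,:,::-1][60:200,190:330]
cv2.imwrite("pics/tray3.png",cv2.resize(a,None,fx=4,fy=4,interpolation=cv2.INTER_CUBIC))
E
```

```text
t 17.3 tcp [ 0.4533 -0.2522  0.0399] w 0.0854 F [ 0.02 -0.21 -1.02] z-axis [ 0.01  0.   -1.  ] y-axis [0.319 0.948 0.003]
share [-0.009  0.003 -1.001] q [-0.58 -0.09  1.75  0.01  1.47 -1.82]
```

View pics/tray3.png

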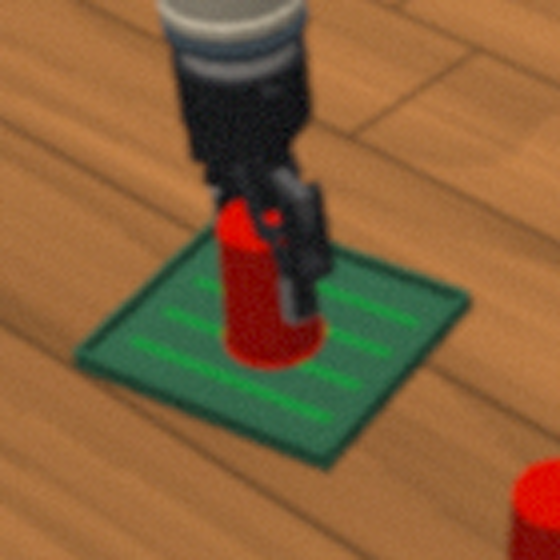

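The cup stands upright and released, so I retreat straight up.

Emit:
{"fn": "play_rows", "kwargs": {"travel": [[-0.001,0,-0.05],[-0.002,0,-0.15],[-0.003,0,-0.3],[-0.005,0,-0.5],[-0.007,0,-0.7],[-0.009,0,-0.9],[-0.009,0,-1],[-0.009,0,-1]], "roll": [0,0,0,0,0,0,0,0], "hand": [1,1,1,1,1,1,1,1]}}

```text
t: 18.35
tcp_pos: [0.4537, -0.2529, 0.1614]
ee_rot: [0.507, 3.089, 0.001]
contact_force: [0.3, 0.6, -0.6]
width: 0.0854
```

Emit:
{"fn": "play_rows", "kwargs": {"travel": [[0,0,-0.2],[0,0,-0.5],[0.3,-0.3,-0.5],[0.5,-0.6,-0.5],[0.8,-1,-0.5],[0.8,-1,-0.5],[0.8,-1,-0.5]], "roll": [0,0,0,0,0,0,0], "hand": [1,1,1,1,1,1,1]}}

```text
t: 19.23
tcp_pos: [0.3237, -0.3356, 0.2192]
ee_rot: [0.508, 3.089, 0.003]
contact_force: [0.1, -0.1, -0.1]
width: 0.0851
```

```bash
python3 d.py .4533 -.2522 .16;python3 - <<'E'
from cell import cams
import cv2, numpy as np
from h import *
for c in ("scene","top"):
    f=cams.grab_frame(c); np.savez(f"{c}2.npz",**f)
s,t=load("scene",2),load("top",2)
cv2.imwrite("pics/final.png",cv2.vconcat([s[0][60:340,180:560,::-1],t[0][80:300,150:530,::-1]]))
print("placed",fitcup([s,t],np.array([.4527,-.252]),.005))
print("spare",fitcup([s,t],np.array([.508,.0236]),0))
for nm,(p,K,T),b in (("top",t,(215,180,45,50)),("scene",s,(383,220,55,55))):
    x,y,w,h=b; q=p[y:y+h,x:x+w].astype(int); m=(q.min(2)>140)
    ys,xs=np.nonzero(m); W=np.array([back(a,.002,K,T)[:2] for a in cv2.convexHull(np.c_[xs+x,ys+y].astype(np.float32))[:,0]])
    r=least_squares(lambda c:np.hypot(*(W-c[:2]).T)-c[2],[.4945,.222,.042],loss="soft_l1",f_scale=.001); print(nm,r.x.round(4))
E
```

```text
t 19.225 tcp [ 0.3237 -0.3356  0.2192] w 0.0851 F [ 0.09 -0.14 -0.14] z-axis [ 0.011  0.    -1.   ] y-axis [0.32  0.947 0.004]
share [-0.795  1.002  0.506] q [-0.88 -0.28  1.6   0.01  1.81 -2.13]
placed [([0.4518, -0.2519], np.float64(277.4)), ([0.4523, -0.2523], np.float64(93.6)), ([0.4517, -0.2514], np.float64(180.3))]
spare [([0.5084, 0.0241], np.float64(138.3)), ([0.5086, 0.0239], np.float64(66.6)), ([0.5096, 0.0235], np.float64(70.8))]
top [0.4952 0.2227 0.0424]
scene [0.4695 0.2112 0.0607]
```

View pics/final.png

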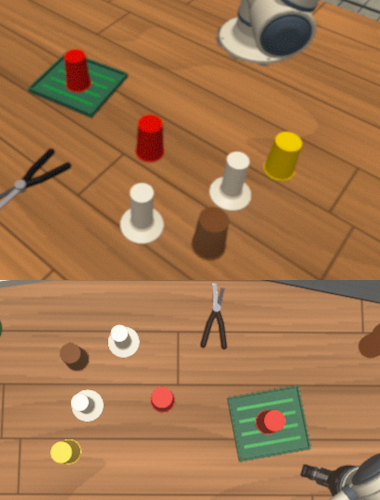

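```bash
python3 -c "
from cell import sign_off,status
print(status.state()['dq'].round(3)); print(sign_off())"
```

```text
[ 0.011 -0.001 -0.004 -0.002  0.001 -0.005]
the job is handed in; nothing more can be done
None
```

I lifted the ringed red cup straight up off the vase and set it mouth down in the middle of the green tray. I then released it, backed the arm off and handed the job in at about 19 s.

**Last checks:**
- **Cup:** it stands upright at about (0.452, -0.252). The tray centre measures (0.451, -0.252). Contact when setting it down was about 6 N.
- **Vase:** it still stands, at (0.4952, 0.2227) in the top view, against (0.4950, 0.2223) before.
- **Spare cup:** it is unmoved within about 1 mm.

**Check that failed:** the scene-camera repeat of the vase ring fit gave (0.470, 0.211) with a 61 mm radius. That result is not valid, because the now bare white body was counted into the ring. The top-view fit and the picture itself show the vase in place.

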